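# Close and clip the globe-base packing case

## Robot

A 6-joint arm with a two-finger parallel gripper is mounted at the origin on the work surface. World frame = base frame: x ahead of the robot, y to its left, z up, the work surface at z = 0. Lengths are in mm, angles in rad, forces in N, time in s.
With the tool pointing down it reaches from about 400 to 925 mm from the base axis. Payload 12.5 kg.
Tool frame: the origin (TCP) lies at the very end of the fingers, on their centre line; the grasp point (between the pads) lies 19 mm behind it (env.grasp_offset is the distance from the TCP to the grasp point, in mm); z points along the fingers, y is the direction in which the jaws open and shut (so a half turn about z gives the same grasp; the last joint's range is limited). The gripper opens to 95 mm and grips with 3 to 60 N. Pads are 20 mm wide; open, the fingers measure 119 mm over their backs; the gripper's body (75 mm by 180 mm) begins 59 mm behind the grasp point.
Start: joints at [-1.378, 0.491, 1.559, -0, 1.092, -0.106], TCP at [184.006, -597.318, 214.661] pointing down, gripper open.
Joint ranges: [-3.1, 3.1], [-0.84, 2.19], [0.05, 2.79], [-1.13, 4.28], [0.06, 2.93], [-2.69, 2.69]. Speed limits (rad/s): [2.22, 2.22, 2.79, 3.14, 3.14, 3.14].

## Interface

Orientations are given as [roll, pitch, yaw] about the fixed x, y, z axes, in that order (R = Rz(yaw) Ry(pitch) Rx(roll)).
In Python, from cell import env gives the robot as it stands. The module is installed in compiled form; this text tells all that it offers.
- The arm moves only by the shell command python3 -m pendant 'ROWS'. ROWS is JSON, one flat list of numbers, 5 for each row, row after row: the shift along the tool's x, y, z as a fraction of full scale, then the turn about the tool's z as a fraction of full scale, then the gripper's target within -1 to 1 (shut at 1, half-way at 0, fully open at -1). In form: [x, y, z, turn, grip, x, y, z, turn, grip, ...]. A call has 1 to 10 rows; each row shifts and turns the commanded pose from where the row before left it, along the tool's axes as they then stand; what a row does not reach is not made up. Full scale, the value 1, is 0.4 m for a shift and 180 degrees for a turn. A row lasts 1/8 s, in which the tool goes at most 62.5 mm and 10.7 degrees, less where a joint would pass 70% of its speed; a pose out of reach is approached as far as the arm can. A call with a number of a shift or a turn outside -1 to 1 is refused whole. A call with a gripper value outside its range is refused whole. The fingers move at their own pace and stop on an object; the grip force is fixed at half the most. Time passes only in rows, so rows that do not move let the fingers close. It gives the time, the measured TCP pose, the force and the opening at its end, in the units of the state.
- env.state(): the state, without advancing time (a new reading comes with each control period).
- env.read_camera(name): name is "side" or "top"; returns the picture (384x512x3 uint8, red, green, blue); there is no depth.
- env.camera_model(name): a dict with "fx", "fy", "cx", "cy" (pixels), "view" (4x4, takes a point from world to camera coordinates). Camera axes: x right, y down, z forward; pixel columns grow to the right and rows downward; lengths in mm; the calibration is good to about 2 mm. A picture is of the moment at which its call begins. camera_model takes no time and is no camera call.
- env.job_done(): hands the job in, once; it reports no verdict.
Trained networks look in the newest picture that a camera, given by its name, has taken for a name from the list of things; names that differ only in an ending like _2 or _b are one class to them, and where a whole thing is asked for, a point or a joint stands for the part that bears it (a point fixed in the world has none). Each returns a list of dicts, best first, with "confidence" (0 to 1); they miss things now and then, are a little off and sometimes report something else, mostly with a low value. They report only what shows in the picture. A call takes as long as a camera call. They do not tell look-alikes from the thing itself.
- env.masks_of(thing, camera): "region" (384x512 bool, what is visible of it).
- env.landmark_of(thing, camera): "xyz" ([x, y, z] in mm, in world coordinates, good to about 4 mm: a listed point, or the origin of a listed thing).
The state is a dict: "t": time; "joints": joint angles; "qvel": joint speeds; "tau": joint torques, N m; "eef_pos": TCP position; "tcp_rot": TCP orientation; "ft_force": force on the tool from outside, world axes, zero at the start; "moment": the same for the moment, N m; "opening": opening from 0.0 (shut) to 1.0 (fully open).
Only numpy, scipy, OpenCV 4.12 (cv2) and the standard library are available. Lean on these libraries where they do the work, as an engineer would, in place of code of your own. Each camera call takes 0.05 s, during which the arm holds its last target.

## Task

Close up the open packing case that holds the globe base: pick up the loose lid, set it down squarely and fully home on the case without dropping it, and then fold all four of its hinged clip flaps fully down, flat against the case's walls. Leave the figurines, the finished globe and the spare base standing where they are.

Things in the scene. Friction and masses are not known exactly. Their poses are not given: they have to be found in the camera images.
- case_rim (a point): Open-topped grey plastic case, 120 mm (its x) by 150 mm (its y) outside, walls 5 mm thick, rim 90 mm above the table, fixed on a 12 mm plywood board of 136 x 166 mm. A dark wooden globe base (84 mm across, 30 mm high) lies inside. This point is the centre of the mouth at rim height; z up.
- lid_handle (a point): Centre of the grip bar on the loose lid's handle; same axes as the lid. The bar is 16 mm wide (lid x), 80 mm long (lid y), 18 mm high, and this point is 27 mm above the lid plate's top. The bar stands on two posts at its ends (12 mm long, 68 mm apart).
- lid: Loose white plastic lid, 0.3-0.5 kg. Plate 120 (x) by 150 mm (y), 8 mm thick; the plug below it, 10 mm deep, enters the case mouth with 3 mm play all round. Origin: centre of the plug's underside, z up; plate 10 to 18 mm above. Starts lying on its plug. Seated, the plate rests on the rim: origin 10 mm below rim height, handle point 35 mm above it. Fits either way round. A flap on each edge.
- flap_xp (a joint): Fold angle (rad) of the clip flap on the lid's +x edge: 0 level, straight out; negative raised; 1.57 (end stop) hanging vertical along the case wall. 80 mm wide along the edge, 4 mm thick, reaching 40 mm from its hinge line, which lies 66 mm from the lid's centre, 14 mm above the lid origin. Stiff hinge: stays where it is left, takes about 1 N at the free edge.
- flap_xn (a joint): The same for the flap on the lid's -x edge (80 mm wide, hinge line 66 mm from the centre). All four start between level and 0.8 raised.
- flap_yp (a joint): The same for the flap on the lid's +y edge, 60 mm wide, hinge line 81 mm from the lid's centre.
- flap_yn (a joint): The same for the flap on the lid's -y edge (60 mm wide, hinge line 81 mm from the centre).
- lighthouse: White ceramic lighthouse figurine, 134 mm tall, 68 mm across the foot; origin at the centre of its underside. Leave alone.
- skater: Silver metal skater figurine, 109 mm tall on a disc 68 mm across; origin under the disc. Leave alone.
- cone_a: Green glass pine cone, 78 mm tall, 60 mm across, standing in front of the robot; origin under it. Leave alone.
- cone_b: The other green glass pine cone, same size, at the right side; origin under it. Leave alone.
- snow_globe: Finished snow globe on a wooden base, 108 mm tall, 84 mm across; origin under it. Leave alone.
- spare_base: Spare dark wooden globe base, 84 mm across, 30 mm high, standing on the table; origin under it. Leave alone.
Things that resemble listed ones, but are neither listed nor needed, are in the scene too. Of the things like the lid, leave any that is purple or red; of the rest the larger one is meant.

How it is judged (in metres and radians):
On the way, in this order (a step that is already met when the one before it is completed fails the run):
1. the lid is seated on the case (z of lid in the frame of case_rim below -0.007 m and horizontal distance between lid and case_rim below 0.006 m and angle between lid's own z axis and vertical below 0.05 rad), for 0.2 s.
2. after that, a first flap is folded fully down (value of joint any of flap_xp, flap_xn, flap_yp, flap_yn above 1.4 rad), for 0.1 s.
At the end, for the whole second after the job is handed in: The lid rests on the case rim (its underside within 3 mm of full depth, centred within 6 mm, square within 0.08 rad, level within 0.05 rad) at rest, and all four flaps are folded down past 1.4 rad (within about 10 degrees of vertical) (all of step 1 and angle between the x axis of lid and the x axis of case_rim, either way round below 0.08 rad and value of joint each of flap_xp, flap_xn, flap_yp, flap_yn above 1.4 rad and linear speed of lid below 0.02 m/s); the robot touches nothing.
It fails at once if the lid is dropped (falls free faster than 0.5 m/s, about 13 mm of fall) (linear speed of lid above 0.5 m/s and contact force between the fingers and lid below 0.05 N).
It fails at once if a figurine, the finished globe or the spare base is shifted more than 20 mm or tipped over (distance of any of lighthouse, skater, cone_a, cone_b, snow_globe, spare_base from where it was at the start of the episode above 0.02 m or angle between any of lighthouse, skater, cone_a, cone_b, snow_globe, spare_base's own z axis and vertical above 0.5 rad).
It also fails if it takes over 70 s, if anything falls off the work surface, if the arm or the gripper's body presses on something with over 40 N, if the wrist force passes 120 N, or if a joint passes its speed limit or range.

## Working session

There is one attempt and no reset: what is moved stays moved. The work goes in short steps, Python scripts to look and compute and a shell command to move; the robot and the scene stay as the last step left them, time stands still between calls to the robot, and variables do not carry over. Pictures are saved under pics/ and viewed, and the job is handed in when it is done.

```bash
mkdir -p pics; python3 - <<'E'
from cell import env
import cv2
s=env.state();print(s)
for c in("side","top"):
    cv2.imwrite(f"pics/{c}0.png",env.read_camera(c)[:,:,::-1])
    m=env.camera_model(c);print(c,m)
    for t in("case_rim","lid_handle","lid"):
        for d in env.landmark_of(t,c): print(c,t,d["xyz"],d["confidence"])
E
```

```text
{'t': 0.0, 'joints': array([-1.37758393e+00,  4.91558644e-01,  1.55943647e+00, -1.00131580e-05,
        1.09169654e+00, -1.05589751e-01]), 'qvel': array([ 0.00112898, -0.00079248, -0.00094459, -0.00019365,  0.00168321,
        0.00040038]), 'tau': array([-6.61119229e-04, -6.12654161e+01, -2.58187437e+01,  6.92532677e-02,
        4.81939595e-02, -6.51716505e-05]), 'eef_pos': array([ 183.96454463, -597.06443669,  214.0667848 ]), 'tcp_rot': array([-3.14049883e+00, -1.06997126e-04,  2.98806710e-01]), 'ft_force': array([ 0.46577612, -0.42448601, -0.12078595]), 'moment': array([0.04270015, 0.00819137, 0.01546276]), 'opening': 1.0047309642605202}
side {'fx': 378.35405583807244, 'fy': 378.35405583807244, 'cx': 259.24436381892576, 'cy': 185.10751040307468, 'view': array([[-9.93472421e-01, -1.13655892e-01,  9.74096229e-03,
         4.90632811e+02],
       [-6.87360721e-02,  5.28295269e-01, -8.46273869e-01,
         9.06214137e+01],
       [ 9.10379073e-02, -8.41419305e-01, -5.32659040e-01,
         1.22766142e+03],
       [ 0.00000000e+00,  0.00000000e+00,  0.00000000e+00,
         1.00000000e
[... 485 characters left out ...]
4667256365, 'view': array([[-2.30181904e-02, -9.99670724e-01,  1.13404562e-02,
         3.31127943e+00],
       [-9.94086954e-01,  2.16825961e-02, -1.06400153e-01,
         5.18364819e+02],
       [ 1.06119228e-01, -1.37225386e-02, -9.94258720e-01,
         1.33493391e+03],
       [ 0.00000000e+00,  0.00000000e+00,  0.00000000e+00,
         1.00000000e+00]])}
top case_rim [543.4, -185.5, 89.9] 0.97
top lid_handle [290.4, 216.5, 36.1] 0.88
top lid_handle [305.4, -251.3, 33.9] 0.73
top lid_handle [512.7, 211.2, 44.6] 0.7
top lid_handle [249.0, 451.2, 43.6] 0.61
top lid [248.3, 452.7, 1.4] 0.98
top lid [511.4, 210.7, -1.7] 0.96
top lid [290.7, 213.0, 4.4] 0.89
top lid [297.6, -256.1, -2.1] 0.89
```

View pics/side0.png

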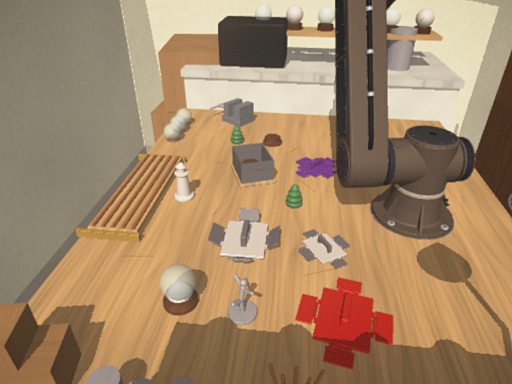

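View pics/top0.png

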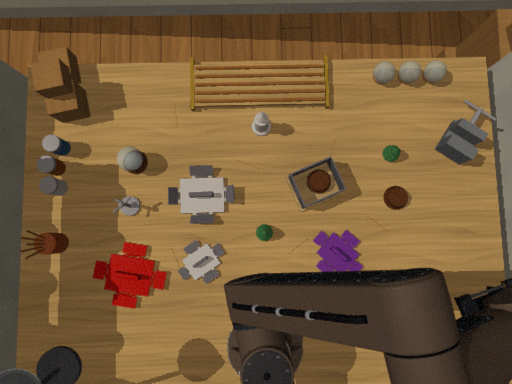

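Candidates (top view): large white lid (202,196), small white lid (203,262), red lid (130,273), purple lid (338,250). By the description I want the large white one at about (512,211) mm. Next is a close crop to check that and to measure the yaw.

```bash
cat > h.py <<'E'
from cell import env
import numpy as np, cv2
def proj(c,P):
    m=env.camera_model(c);P=np.atleast_2d(P);q=P@m["view"][:3,:3].T+m["view"][:3,3]
    return np.c_[m["fx"]*q[:,0]/q[:,2]+m["cx"],m["fy"]*q[:,1]/q[:,2]+m["cy"]]
def unproj(c,uv,z):
    m=env.camera_model(c);R=m["view"][:3,:3];t=m["view"][:3,3];uv=np.atleast_2d(uv)
    d=np.c_[(uv[:,0]-m["cx"])/m["fx"],(uv[:,1]-m["cy"])/m["fy"],np.ones(len(uv))]@R
    o=-R.T@t
    return o+d*((z-o[2])/d[:,2])[:,None]
def rect(c,x,y,z,yaw,sx,sy):
    C=np.array([[-1,-1],[1,-1],[1,1],[-1,1]])*[sx/2,sy/2]
    R=np.array([[np.cos(yaw),-np.sin(yaw)],[np.sin(yaw),np.cos(yaw)]])
    p=C@R.T+[x,y]
    return proj(c,np.c_[p,np.full(4,z)])
def crop(img,x0,y0,x1,y1,k,polys=()):
    o=cv2.resize(img[y0:y1,x0:x1],None,fx=k,fy=k,interpolation=cv2.INTER_CUBIC)
    for p,col in polys:
        q=((p+0.5-[x0,y0])*k).round().astype(int)
        cv2.polylines(o,[q],True,col,1)
    return o
E
python3 - <<'E'
from h import *
t=cv2.imread("pics/top0.png");s=cv2.imread("pics/side0.png")
a=crop(t,160,155,245,235,4);b=crop(t,280,150,355,215,5)
cv2.imwrite("pics/lidcrop.png",a);cv2.imwrite("pics/casecrop.png",b)
cv2.imwrite("pics/lidside.png",crop(s,200,195,290,270,6))
E
```

```text
(no output)
```

View pics/lidcrop.png

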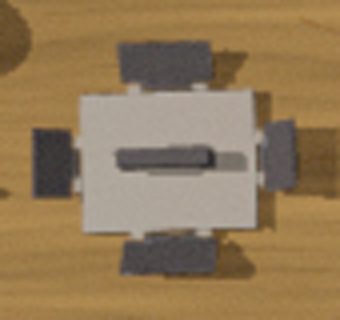

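View pics/casecrop.png

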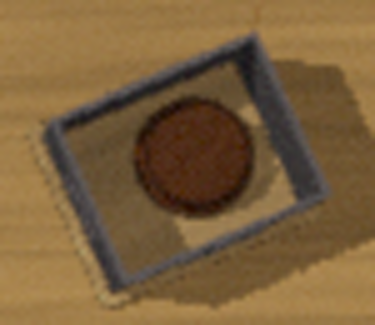

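View pics/lidside.png

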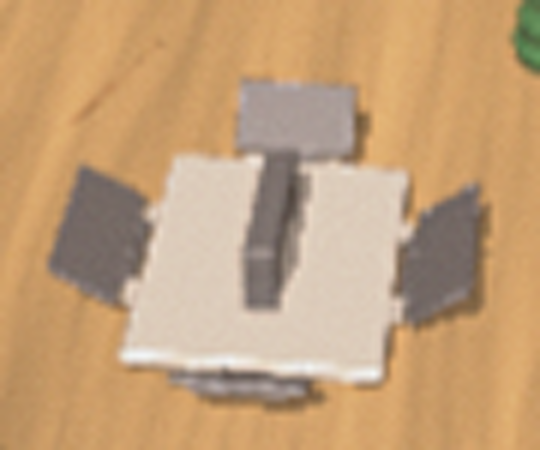

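```bash
cat >> h.py <<'E'
from scipy.optimize import least_squares
def fitrect(c,uv,z,sx,sy,g):
    # uv corners ordered as rect()
    r=least_squares(lambda p:(rect(c,p[0],p[1],z,p[2],sx,sy)-uv).ravel(),g)
    return r.x, np.sqrt(np.mean(r.fun**2))
E
python3 - <<'E'
from h import *
t=cv2.imread("pics/top0.png");s=cv2.imread("pics/side0.png")
# rect order: (-x,-y),(+x,-y),(+x,+y),(-x,+y); top image: right=-y, up=+x
L=np.array([[258,228],[255,89],[80,95],[84,233]])/4-.5+[160,155]
l,e=fitrect("top",L,18,120,150,[512,211,0]);print("lid",l,e)
C=np.array([[327,195],[253,35],[47,122],[117,290]])/5-.5+[280,150]
k,e=fitrect("top",C,90,120,150,[543,-184,0.4]);print("case",k,e)
R=lambda c,p,z,sx,sy:rect(c,*p[:2],z,p[2],sx,sy)
g=(0,255,0)
cv2.imwrite("pics/o1.png",np.hstack([crop(t,160,155,245,235,4,[(R("top",l,18,120,150),g),(R("top",l,54,16,80),(0,0,255))]),crop(t,280,150,355,230,4,[(R("top",k,90,120,150),g),(R("top",k,90,110,140),(0,0,255)),(R("top",k,12,136,166),(255,0,0))])]))
cv2.imwrite("pics/o2.png",np.hstack([crop(s,200,195,290,270,4,[(R("side",l,18,120,150),g)]),crop(s,215,135,295,210,4,[(R("side",k,90,120,150),g),(R("side",k,12,136,166),(255,0,0))])]))
for c in("top","side"):
  for th in("lighthouse","skater","cone_a","snow_globe","spare_base"):
    env_l=env.landmark_of(th,c)
    print(c,th,[(d["xyz"],d["confidence"]) for d in env_l[:2]])
E
```

```text
lid [5.09031456e+02 2.03264392e+02 1.31921479e-02] 0.16362557922966994
case [ 5.37208760e+02 -1.83012704e+02  3.85149915e-01] 0.3851133485211839
top lighthouse [([756.2, -5.0, -0.3], 0.61)]
top skater [([483.5, 461.2, 0.8], 0.83)]
top cone_a [([648.6, -455.3, 1.0], 0.8)]
top snow_globe [([631.9, 435.4, -2.3], 0.79), ([751.7, -6.4, -0.1], 0.67)]
top spare_base [([489.7, -467.5, -1.6], 0.55), ([756.8, -4.0, -1.5], 0.52)]
side lighthouse [([758.0, -5.0, 1.5], 0.74), ([634.1, 441.7, -1.6], 0.66)]
side skater [([476.6, 454.0, -4.1], 0.97)]
side cone_a [([377.2, -5.2, -3.8], 0.71)]
side snow_globe [([630.6, 441.3, -0.7], 0.88)]
side spare_base [([487.5, -466.7, 1.2], 0.63)]
```

View pics/o1.png

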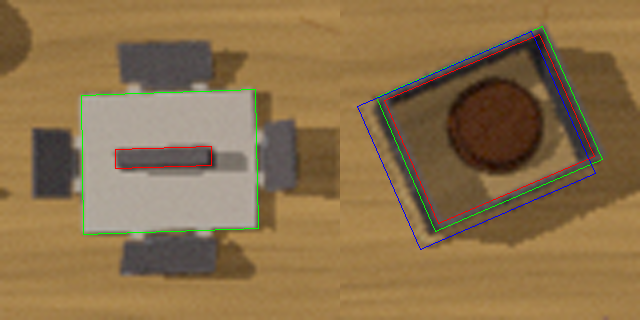

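View pics/o2.png

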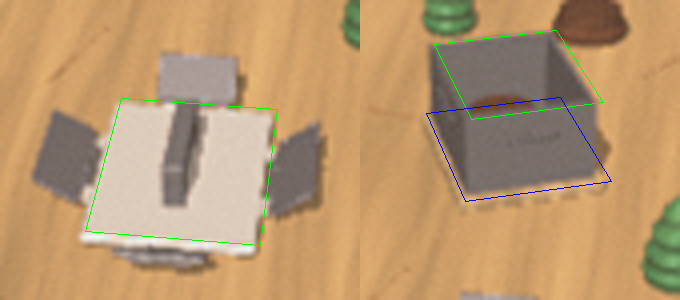

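```bash
python3 - <<'E'
from h import *
s=cv2.imread("pics/side0.png")
cv2.imwrite("pics/cs.png",crop(s,225,138,285,195,10))
L=np.array([[408,172],[175,157],[122,352],[386,368]])/6-.5+[200,195]
l,e=fitrect("side",L,18,120,150,[512,211,0]);print("lid side",l,e)
E
```

```text
lid side [5.11408060e+02 2.07631577e+02 2.55105434e-02] 0.43120035731825573
```

View pics/cs.png

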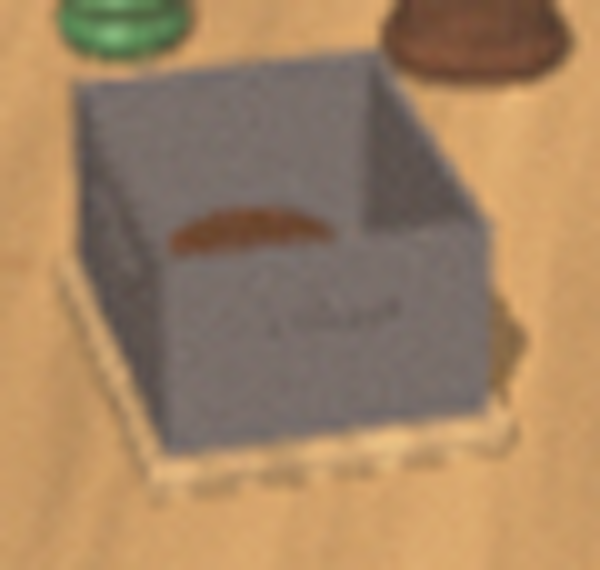

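```bash
python3 - <<'E'
from h import *
C=np.array([[378,52],[80,85],[163,255],[490,228]])/10-.5+[225,138]
l,e=fitrect("side",C,90,120,150,[540,-183,.38]);print("case side",l,e)
E
```

```text
case side [ 5.41476701e+02 -1.82500687e+02  3.70178491e-01] 0.5537474958017116
```

```bash
cat >> h.py <<'E'
from scipy.spatial.transform import Rotation as Ro
def plan(x,y,z,psi=None):
    s=env.state();R=Ro.from_euler("xyz",s["tcp_rot"]).as_matrix()
    d=(np.array([x,y,z])-s["eef_pos"])@R/400
    print("frac tool",d.round(4),"len mm",round(np.linalg.norm(d)*400,1))
    if psi is not None:
        w=(psi-s["tcp_rot"][2]+np.pi)%(2*np.pi)-np.pi
        print("turn",round(-w/np.pi,4),"tcp",s["eef_pos"].round(1),s["tcp_rot"].round(4),"t",s["t"],"F",s["ft_force"].round(1),"op",round(s["opening"],3))
E
python3 -m pendant '[0,0,0,-0.0515,0,0,0,0,-0.0515,0,0,0,0,-0.0515,0,0,0,0,-0.0515,0,0,0,0,-0.0515,0,0,0,0,-0.0515,0,0,0,0,-0.0515,0,0,0,0,-0.0515,0]'
python3 -c "
from h import *
plan(430,-300,214,1.589);plan(511,206.5,130,1.589)"
```

```text
t: 1.9
eef_pos: [184.0, -597.3, 214.7]
tcp_rot: [-3.142, 0.0, 1.598]
ft_force: [0.5, 0.6, -0.3]
opening: 0.498
frac tool [0.726  0.6353 0.0016] len mm 385.9
turn 0.003 tcp [ 184.  -597.3  214.7] [-3.1416e+00  1.0000e-04  1.5985e+00] t 1.9 F [ 0.5  0.6 -0.3] op 0.498
frac tool [1.9862 0.8728 0.2115] len mm 871.9
turn 0.003 tcp [ 184.  -597.3  214.7] [-3.1416e+00  1.0000e-04  1.5985e+00] t 1.9 F [ 0.5  0.6 -0.3] op 0.498
```

```bash
python3 -m pendant '[0.08,0.07,0,0,0,0.08,0.07,0,0,0,0.08,0.07,0,0,0,0.08,0.07,0,0,0,0.08,0.07,0,0,0,0.08,0.07,0,0,0,0.08,0.07,0,0,0,0.08,0.07,0,0,0,0.08,0.07,0,0,0]'
python3 -m pendant '[0.12,0.02,0,0,0,0.12,0.02,0,0,0,0.12,0.02,0,0,0,0.12,0.02,0,0,0,0.12,0.02,0,0,0,0.12,0.02,0,0,0,0.12,0.02,0,0,0,0.12,0.02,0,0,0,0.12,0.02,0,0,0]'
python3 -c "
from h import *
plan(511,206.5,130,1.589)"
```

```text
t: 3.02
eef_pos: [430.3, -302.7, 214.8]
tcp_rot: [3.141, 0.0, 1.593]
ft_force: [0.6, -0.2, 0.6]
opening: 0.501
t: 4.15
eef_pos: [492.0, 131.4, 214.8]
tcp_rot: [3.141, 0.0, 1.593]
ft_force: [0.7, -0.9, 0.4]
opening: 0.501
frac tool [0.1866 0.0516 0.2121] len mm 114.9
turn 0.0013 tcp [492.  131.4 214.8] [3.1410e+00 1.0000e-04 1.5932e+00] t 4.15 F [ 0.7 -0.9  0.4] op 0.501
```

```bash
python3 -m pendant '[0.0622,0.0172,0.09,0.0004,0,0.0622,0.0172,0.09,0.0004,0,0.0622,0.0172,0.107,0.0004,0,0,0,0,0,0]'
python3 - <<'E'
from h import *
plan(511,206.5,26,1.589)
for c in("side","top"):
    cv2.imwrite(f"pics/{c}1.png",env.read_camera(c)[:,:,::-1])
s=cv2.imread("pics/side1.png");t=cv2.imread("pics/top1.png")
cv2.imwrite("pics/c1.png",np.hstack([crop(s,200,170,290,270,4),crop(t,155,145,245,245,4)]))
E
```

```text
t: 4.65
eef_pos: [509.7, 205.5, 97.3]
tcp_rot: [-3.137, 0.001, 1.591]
ft_force: [-0.2, -0.7, 0.0]
opening: 0.499
frac tool [0.0027 0.004  0.1783] len mm 71.4
turn 0.0007 tcp [509.7 205.5  97.3] [-3.1368e+00  1.2000e-03  1.5912e+00] t 4.65 F [-0.2 -0.7  0. ] op 0.499
```

View pics/c1.png

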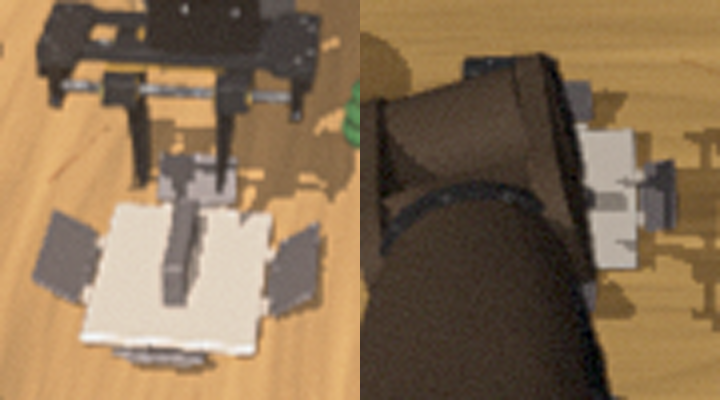

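The side crop shows the fingers straddling the bar. Descending.

```bash
python3 -m pendant '[0.0027,0.004,0.06,0.0007,0,0,0,0.06,0,0,0,0,0.04,0,0,0,0,0.0183,0,0,0,0,0,0,0]'
python3 -c "
from h import *
plan(511,206.5,26,1.589)
cv2.imwrite('pics/s2.png',crop(env.read_camera('side')[:,:,::-1],200,170,290,270,6))"
```

```text
t: 5.38
eef_pos: [512.7, 205.7, 28.8]
tcp_rot: [3.141, 0.0, 1.587]
ft_force: [0.0, -0.4, -0.3]
opening: 0.498
frac tool [ 0.002  -0.0041  0.007 ] len mm 3.4
turn -0.0007 tcp [512.7 205.7  28.8] [3.1414 0.     1.5869] t 5.375 F [ 0.  -0.4 -0.3] op 0.498
```

View pics/s2.png

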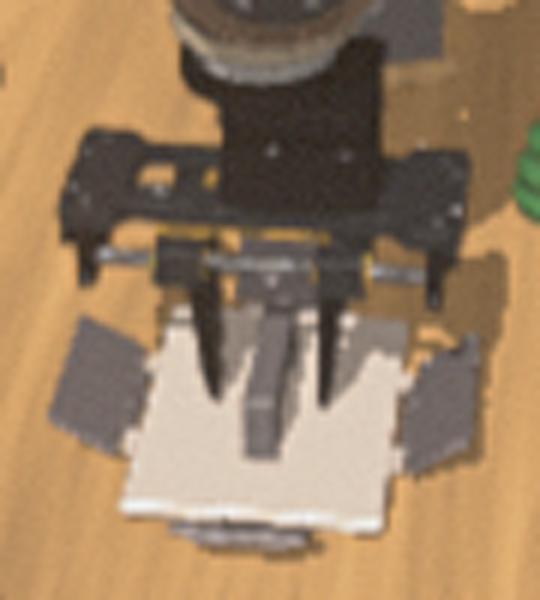

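Fingers straddle the bar, tips at crop (216,400) and (323,405) with the bar between them at about 265. Closing now.

```bash
python3 -m pendant '[0.002,0,0.006,0,0,0,0,0,0,1,0,0,0,0,1,0,0,0,0,1,0,0,0,0,1,0,0,0,0,1]'
python3 -c "
from h import *
plan(511,206.5,26,1.589)
print(env.state()['moment'])
cv2.imwrite('pics/s3.png',crop(env.read_camera('side')[:,:,::-1],200,170,290,270,6))"
```

```text
t: 6.18
eef_pos: [512.5, 206.7, 26.1]
tcp_rot: [-3.142, 0.0, 1.587]
ft_force: [-0.4, -0.2, 0.5]
opening: 0.168
frac tool [-0.0004 -0.0036  0.0003] len mm 1.5
turn -0.0006 tcp [512.5 206.7  26.1] [-3.1415e+00  1.0000e-04  1.5871e+00] t 6.175 F [-0.4 -0.2  0.5] op 0.168
[-0.03199487 -0.039008   -0.05217252]
```

View pics/s3.png

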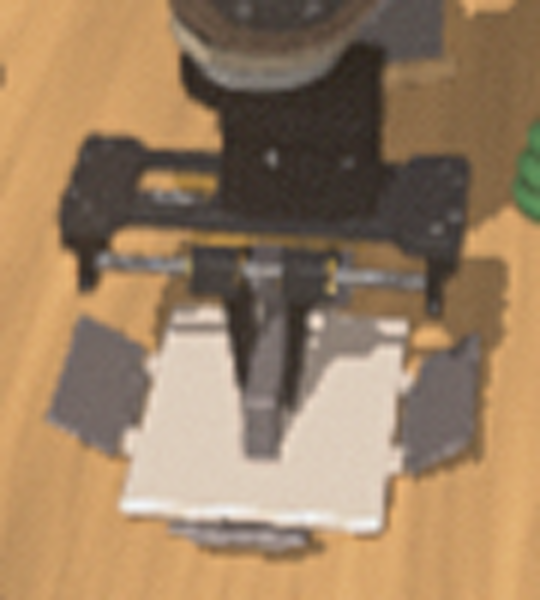

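```bash
python3 -m pendant '[0,0,-0.03,0,1,0,0,-0.06,0,1,0,0,-0.07,0,1,0,0,-0.07,0,1,0,0,-0.07,0,1,0,0,-0.06,0,1,0,0,-0.02,0,1]'
python3 -c "
from h import *
plan(540.5,-183,176,1.951);print(env.state()['moment'])"
```

```text
t: 7.1
eef_pos: [512.6, 206.7, 179.7]
tcp_rot: [3.14, -0.0, 1.587]
ft_force: [0.6, -0.3, -4.4]
opening: 0.166
frac tool [-0.9754  0.0536  0.0089] len mm 390.8
turn -0.1158 tcp [512.6 206.7 179.7] [ 3.1396e+00 -4.0000e-04  1.5872e+00] t 7.1 F [ 0.6 -0.3 -4.4] op 0.166
[-0.0282967 -0.1065581  0.0272515]
```

```bash
python3 -m pendant '[-0.06,0.005,0,0,1,-0.11,0.005,0,0,1,-0.11,0.005,0,0,1,-0.11,0.005,0,0,1,-0.11,0.005,0,0,1,-0.11,0.005,0,0,1,-0.11,0.005,0,0,1,-0.11,0.005,0,0,1,-0.1,0.005,0,0,1,-0.045,0.005,0,0,1]'
python3 -m pendant '[0,0,0,-0.029,1,0,0,0,-0.029,1,0,0,0,-0.029,1,0,0,0,-0.0288,1,0,0,0,0,1]'
python3 - <<'E'
from h import *
plan(540.5,-183,176,1.951)
for c in("side","top"):
    cv2.imwrite(f"pics/{c}4.png",env.read_camera(c)[:,:,::-1])
s=cv2.imread("pics/side4.png");t=cv2.imread("pics/top4.png")
cv2.imwrite("pics/c4.png",np.hstack([crop(s,205,95,305,205,4),crop(t,260,120,360,230,4)]))
E
```

```text
t: 8.35
eef_pos: [538.4, -184.6, 177.4]
tcp_rot: [-3.141, -0.0, 1.585]
ft_force: [0.5, 1.1, -3.4]
opening: 0.163
t: 8.98
eef_pos: [538.7, -182.3, 177.7]
tcp_rot: [-3.141, -0.001, 1.951]
ft_force: [-0.4, -0.5, -3.5]
opening: 0.167
frac tool [-0.0034  0.0035  0.0044] len mm 2.6
turn -0.0 tcp [ 538.7 -182.3  177.7] [-3.1410e+00 -7.0000e-04  1.9509e+00] t 8.975 F [-0.4 -0.5 -3.5] op 0.167
```

View pics/c4.png

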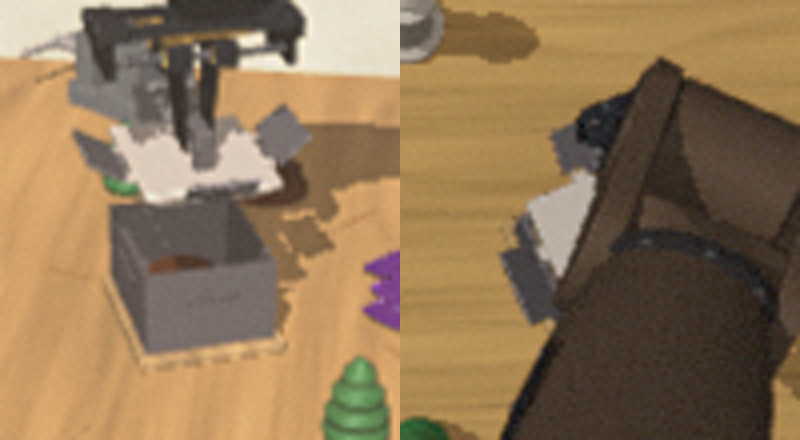

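```bash
python3 -m pendant '[-0.003,0.003,0.04,0,1,0,0,0.05,0,1,0,0,0.034,0,1,0,0,0,0,1,0,0,0,0,1]'
python3 - <<'E'
from h import *
plan(540.5,-183,128,1.951)
for c in("side","top"):
    cv2.imwrite(f"pics/{c}5.png",env.read_camera(c)[:,:,::-1])
s=cv2.imread("pics/side5.png");t=cv2.imread("pics/top5.png")
p=env.state()["eef_pos"];z=p[2]-8
P=rect("side",p[0],p[1],z,.38,120,150);P2=rect("side",540.5,-183,90,.38,120,150)
Q=rect("top",p[0],p[1],z,.38,120,150);Q2=rect("top",540.5,-183,90,.38,120,150)
g=(0,255,0);r=(0,0,255)
cv2.imwrite("pics/c5s.png",np.hstack([crop(s,210,115,290,195,5),crop(s,210,115,290,195,5,[(P,g),(P2,r)])]))
cv2.imwrite("pics/c5t.png",np.hstack([crop(t,270,140,350,220,5),crop(t,270,140,350,220,5,[(Q,g),(Q2,r)])]))
E
```

```text
t: 9.7
eef_pos: [540.7, -183.7, 128.8]
tcp_rot: [3.141, 0.0, 1.951]
ft_force: [0.1, -0.3, -3.4]
opening: 0.167
frac tool [0.0017 0.0002 0.002 ] len mm 1.1
turn -0.0001 tcp [ 540.7 -183.7  128.8] [3.1413e+00 4.0000e-04 1.9508e+00] t 9.7 F [ 0.1 -0.3 -3.4] op 0.167
```

View pics/c5s.png

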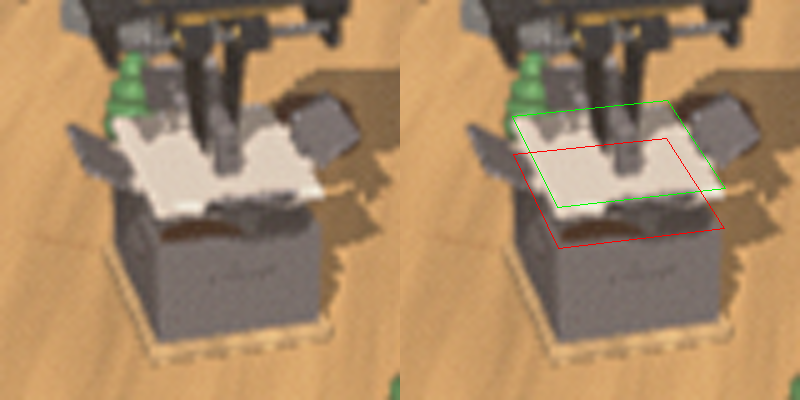

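View pics/c5t.png

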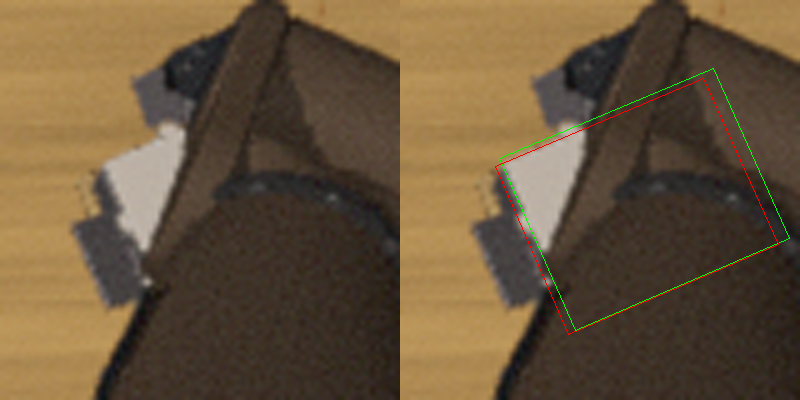

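```bash
python3 - <<'E'
from h import *
s=cv2.imread("pics/side5.png");t=cv2.imread("pics/top5.png")
cv2.imwrite("pics/z5.png",crop(s,222,130,282,192,12)); cv2.imwrite("pics/z5t.png",crop(t,283,155,313,205,12))
E
```

```text
(no output)
```

View pics/z5.png

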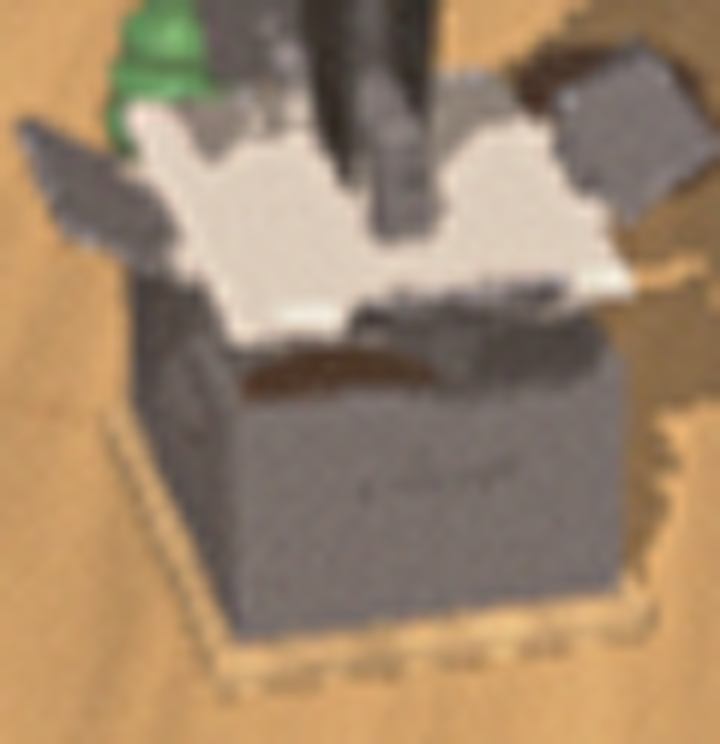

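View pics/z5t.png

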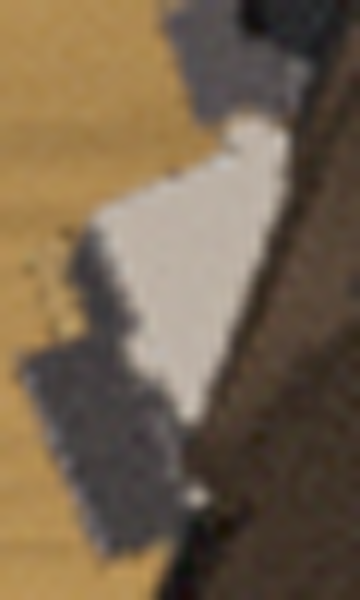

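```bash
python3 - <<'E'
from h import *
def R(c,p,z): return rect(c,p[0],p[1],z,p[2],120,150)
o=lambda a:np.array(a)/12-.5+[222,130]
top=o([[135,105]]);bot=o([[235,348],[632,297]])
f=lambda p:np.r_[(R("side",p,120.8)[[1]]-top).ravel(),(R("side",p,112.8)[[2,3]]-bot).ravel()]
r=least_squares(f,[540,-183,.38]);print("lid side",r.x,r.fun.round(2))
o=lambda a:np.array(a)/12-.5+[283,155]
q=unproj("top",o([[97,218],[225,130]]),120.8);print("lid top: corner(+x,+y), pt on +x edge",q)
c,s=np.cos(.38),np.sin(.38)
d=q[0]-q[1];print("edge yaw",np.arctan2(-d[0],d[1]), "centre from corner", q[0][:2]-np.array([[c,-s],[s,c]])@[60,75])
# case rim corner +x+y in top from first image: top fit 537.2,-183.0
E
```

```text
lid side [ 5.39187648e+02 -1.81864594e+02  3.65380339e-01] [-0.26 -0.27 -0.16 -0.16  0.4   0.33]
lid top: corner(+x,+y), pt on +x edge [[ 563.63409477  -95.57389759  120.8       ]
 [ 586.69350254 -130.57306988  120.8       ]]
edge yaw 0.5825755711741872 centre from corner [ 535.73325184 -187.47897342]
```

```bash
python3 -m pendant '[0.0023,0.0058,0.01,0,1,0,0,0.01,0,1,0,0,0.007,0,1,0,0,0,0,1]'
python3 -m pendant '[0,0,0.005,0,1,0,0,0.005,0,1,0,0,0,0,1]'
python3 -c "
from h import *
plan(542.5,-182,106,1.951);print(env.state()['moment'].round(2))
cv2.imwrite('pics/z6.png',crop(env.read_camera('side')[:,:,::-1],222,130,282,192,12)); cv2.imwrite('pics/z6t.png',crop(env.read_camera('top')[:,:,::-1],280,150,320,210,10))"
```

```text
t: 10.3
eef_pos: [542.1, -181.8, 117.4]
tcp_rot: [-3.141, -0.0, 1.951]
ft_force: [0.2, 0.3, -3.8]
opening: 0.169
t: 10.68
eef_pos: [542.2, -181.9, 113.5]
tcp_rot: [-3.141, -0.0, 1.951]
ft_force: [0.0, 0.8, -3.0]
opening: 0.166
frac tool [-0.0006  0.0007  0.0189] len mm 7.6
turn -0.0 tcp [ 542.2 -181.9  113.5] [-3.1414e+00 -1.0000e-04  1.9509e+00] t 10.675 F [ 0.   0.8 -3. ] op 0.166
[ 0.06 -0.1  -0.03]
```

View pics/z6.png

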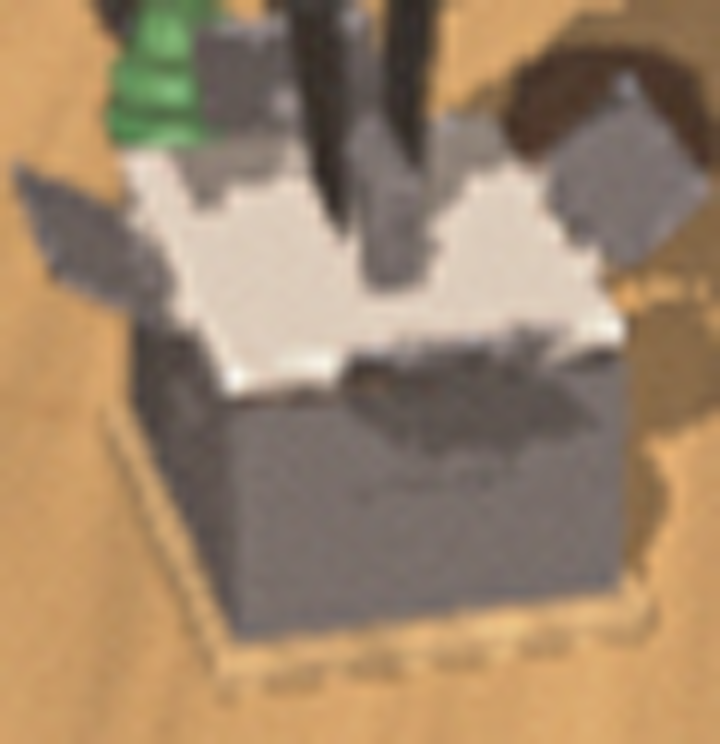

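View pics/z6t.png

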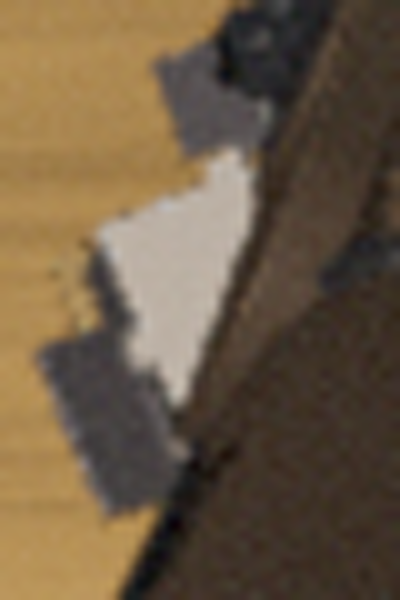

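Contact-free below rim level, so the plug seems to be entering. Continuing down in small steps.

```bash
python3 -m pendant '[0,0,0.005,0,1,0,0,0.005,0,1,0,0,0,0,1]'
python3 -m pendant '[0,0,0.005,0,1,0,0,0,0,1]'
python3 -c "
from h import *
plan(542.5,-182,106,1.951);print(env.state()['moment'].round(2))"
```

```text
t: 11.15
eef_pos: [542.2, -181.9, 109.5]
tcp_rot: [-3.141, -0.0, 1.951]
ft_force: [-0.5, 0.4, -4.2]
opening: 0.165
t: 11.4
eef_pos: [542.2, -181.8, 107.5]
tcp_rot: [-3.141, -0.0, 1.951]
ft_force: [-0.1, -0.2, -4.1]
opening: 0.165
frac tool [-0.0007  0.0006  0.0039] len mm 1.6
turn -0.0 tcp [ 542.2 -181.8  107.5] [-3.1414e+00 -1.0000e-04  1.9509e+00] t 11.4 F [-0.1 -0.2 -4.1] op 0.165
[-0.01 -0.1   0.01]
```

```bash
python3 -m pendant '[0,0,0.0025,0,1,0,0,0,0,1]'
python3 -m pendant '[0,0,0.0025,0,1,0,0,0,0,1]'
python3 -m pendant '[0,0,0.0015,0,1,0,0,0,0,1]'
```

```text
t: 11.65
eef_pos: [542.2, -181.9, 106.6]
tcp_rot: [-3.141, 0.0, 1.951]
ft_force: [0.6, -0.8, -4.1]
opening: 0.165
t: 11.9
eef_pos: [542.3, -181.9, 106.1]
tcp_rot: [3.141, 0.0, 1.951]
ft_force: [-2.0, 1.1, 3.1]
opening: 0.168
t: 12.15
eef_pos: [542.3, -181.9, 106.1]
tcp_rot: [3.141, 0.001, 1.951]
ft_force: [-4.3, 2.2, 9.9]
opening: 0.164
```

```bash
python3 -m pendant '[0,0,-0.001,0,1,0,0,0,0,0.3,0,0,0,0,0,0,0,0,0,0,0,0,0,0,0]'
python3 -m pendant '[0,0,-0.05,0,0,0,0,-0.1,0,0,0,0,-0.12,0,0,0,0,-0.1,0,0,0,0,-0.06,0,0,0,0,0,0,0]'
python3 - <<'E'
from h import *
for c in("side","top"):
    cv2.imwrite(f"pics/{c}7.png",env.read_camera(c)[:,:,::-1])
plan(542,-182,106,1.951)
s=cv2.imread("pics/side7.png");t=cv2.imread("pics/top7.png")
cv2.imwrite("pics/z7.png",np.hstack([crop(s,205,115,300,200,6)]));cv2.imwrite("pics/z7t.png",crop(t,265,130,365,230,5))
E
```

```text
t: 12.78
eef_pos: [542.3, -181.9, 105.4]
tcp_rot: [-3.142, 0.0, 1.951]
ft_force: [0.3, -0.1, 0.1]
opening: 0.487
t: 13.52
eef_pos: [542.6, -182.0, 278.9]
tcp_rot: [3.139, 0.002, 1.951]
ft_force: [-0.1, 0.1, -1.4]
opening: 0.501
frac tool [-1.000e-03  3.000e-04  4.265e-01] len mm 170.6
turn -0.0 tcp [ 541.9 -181.7  276.6] [-3.1409e+00 -6.0000e-04  1.9509e+00] t 13.625 F [0.5 0.5 0.9] op 0.499
```

View pics/z7.png

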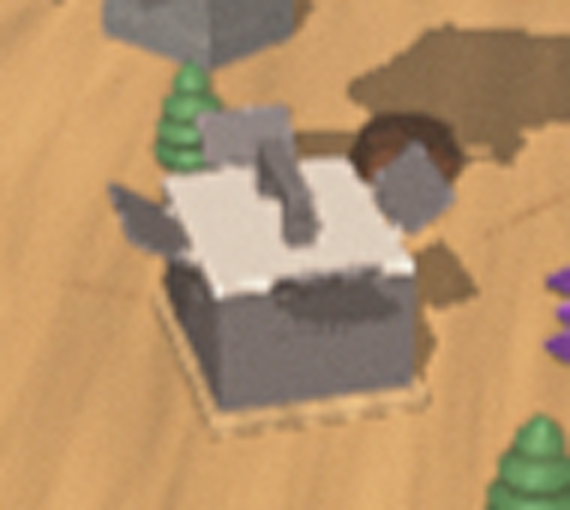

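View pics/z7t.png

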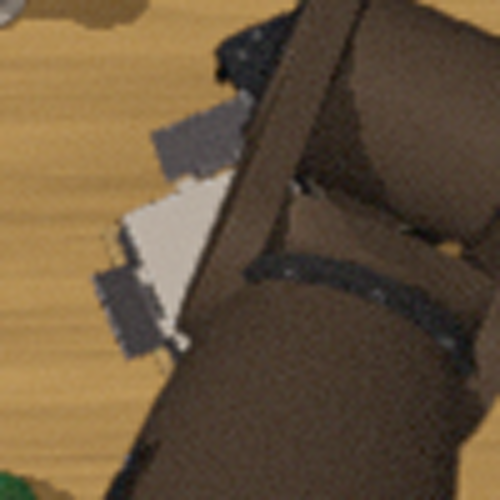

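Lid seated: TCP z 106 on contact, as expected, and it looks flush in the side view. Now the flaps. I'll use closed fingers with the tool's x axis pointing outward from the lid, starting with +y.

```bash
python3 -m pendant '[0.09,0,0,0,1,0.09,0,0,0,1,0.0885,0,0,0,1,0,0,0.1,0,1,0,0,0.1,0,1,0,0,0.1,0,1,0,0,0.05,0,1,0,0,0,0,1]'
python3 - <<'E'
from h import *
plan(542-.371*107,-182+.929*107,130,1.951)
s=env.read_camera("side")[:,:,::-1];t=env.read_camera("top")[:,:,::-1]
cv2.imwrite("pics/z8.png",np.hstack([crop(s,205,95,305,205,4),crop(t,265,130,365,240,4)]))
E
```

```text
t: 14.62
eef_pos: [501.2, -81.8, 135.3]
tcp_rot: [-3.138, -0.003, 1.951]
ft_force: [-1.0, 0.3, 0.4]
opening: 0.005
frac tool [-0.0029  0.0019  0.0134] len mm 5.5
turn -0.0 tcp [501.2 -81.8 135.3] [-3.1378e+00 -2.9000e-03  1.9509e+00] t 14.625 F [-1.   0.3  0.4] op 0.005
```

View pics/z8.png

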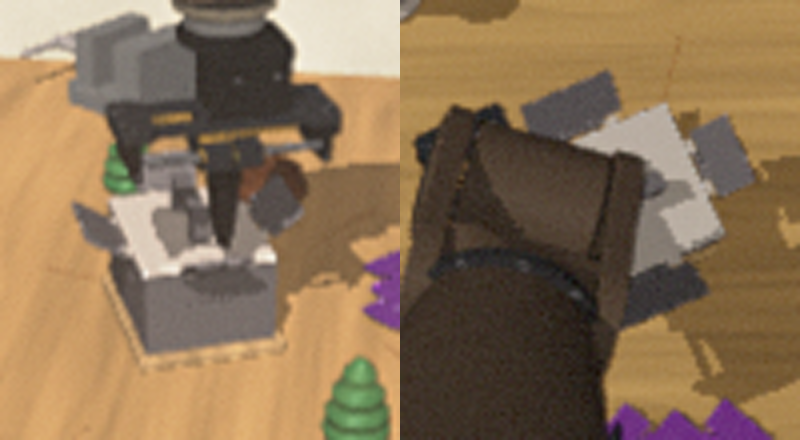

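```bash
python3 -m pendant '[0,0,0.03,0,1,0,0,0.03,0,1,0,0,0.03,0,1,0,0,0.03,0,1,0,0,0,0,1]'
python3 -m pendant '[0,0,0.03,0,1,0,0,0.03,0,1,0,0,0,0,1]'
python3 - <<'E'
from h import *
plan(542-.371*91,-182+.929*91,62,1.951)
E
```

```text
t: 15.35
eef_pos: [502.1, -82.1, 88.5]
tcp_rot: [-3.14, -0.001, 1.951]
ft_force: [0.2, 0.3, 0.5]
opening: 0.003
t: 15.72
eef_pos: [501.8, -82.0, 64.4]
tcp_rot: [-3.14, -0.001, 1.951]
ft_force: [-0.1, 0.1, 0.1]
opening: 0.007
frac tool [-0.0419  0.0005  0.006 ] len mm 16.9
turn 0.0 tcp [501.8 -82.   64.4] [-3.140e+00 -1.100e-03  1.951e+00] t 15.725 F [-0.1  0.1  0.1] op 0.007
```

```bash
python3 -m pendant '[-0.015,0,0,0,1,-0.015,0,0,0,1,0,0,0,0,1]'
python3 -m pendant '[-0.005,0,0,0,1,0,0,0,0,1]'
python3 -m pendant '[-0.0025,0,0,0,1,0,0,0,0,1]'
python3 - <<'E'
from h import *
plan(542-.371*91,-182+.929*91,62,1.951)
s=env.read_camera("side")[:,:,::-1]
cv2.imwrite("pics/z9.png",crop(s,205,95,305,205,6))
E
```

```text
t: 16.1
eef_pos: [507.2, -93.9, 65.7]
tcp_rot: [3.141, 0.001, 1.95]
ft_force: [0.4, -0.3, 0.3]
opening: 0.005
t: 16.35
eef_pos: [507.7, -95.3, 65.6]
tcp_rot: [3.141, 0.0, 1.951]
ft_force: [-0.8, -0.1, 0.2]
opening: 0.006
t: 16.6
eef_pos: [507.8, -95.9, 65.6]
tcp_rot: [-3.141, -0.0, 1.951]
ft_force: [-1.7, 2.6, 2.2]
opening: 0.007
frac tool [-0.004  -0.0005  0.009 ] len mm 3.9
turn 0.0 tcp [507.8 -95.9  65.6] [-3.1415e+00 -1.0000e-04  1.9511e+00] t 16.6 F [-1.7  2.6  2.2] op 0.007
```

View pics/z9.png

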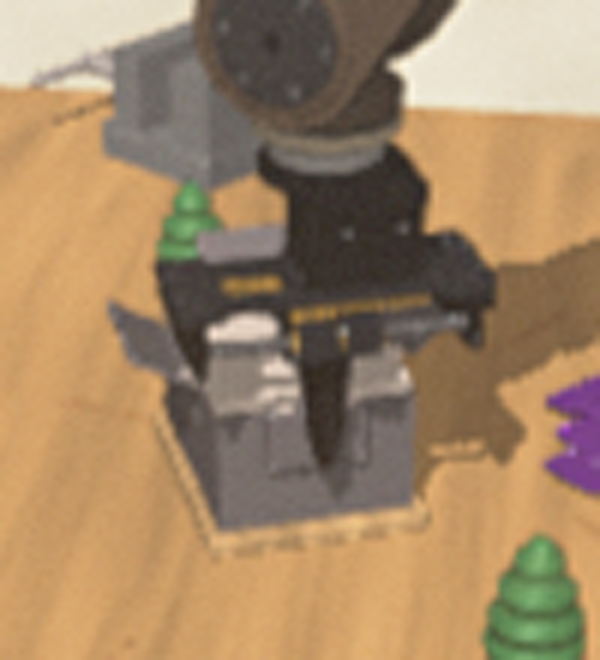

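+y flap is hanging flat along the wall (side view), with a stop force of about 3 N at inner face 82.7 mm, where vertical should be 83. Now -y.

```bash
python3 -m pendant '[0.03,0,0,0,1,0.01,0,-0.06,0,1,0,0,-0.1,0,1,0,0,-0.06,0,1,-0.1,0,0,0,1,-0.12,0,0,0,1,-0.12,0,0,0,1,-0.12,0,0,0,1,-0.08,0,0,0,1,0,0,0,0,1]'
python3 - <<'E'
from h import *
plan(542+.371*107,-182-.929*107,130,1.951)
s=env.read_camera("side")[:,:,::-1];t=env.read_camera("top")[:,:,::-1]
cv2.imwrite("pics/z10.png",np.hstack([crop(s,205,95,305,205,4),crop(t,265,110,365,220,4)]))
E
```

```text
t: 17.9
eef_pos: [582.3, -283.0, 152.8]
tcp_rot: [-3.141, 0.0, 1.949]
ft_force: [-1.4, -0.1, -0.6]
opening: 0.003
frac tool [0.0043 0.0001 0.057 ] len mm 22.9
turn -0.0006 tcp [ 582.3 -283.   152.8] [-3.1414e+00  3.0000e-04  1.9492e+00] t 17.9 F [-1.4 -0.1 -0.6] op 0.003
```

View pics/z10.png

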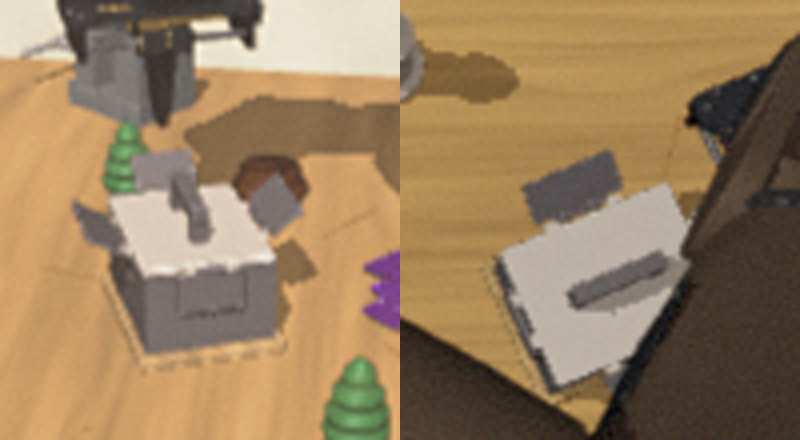

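+y flap lies flat at side crop (212,295). Pressing -y.

```bash
python3 -m pendant '[0.004,0,0.06,0,1,0,0,0.03,0,1,0,0,0.03,0,1,0,0,0.03,0,1,0,0,0.03,0,1,0,0,0.03,0,1,0,0,0.01,0,1,0,0,0,0,1]'
python3 -m pendant '[0.015,0,0,0,1,0.015,0,0,0,1,0,0,0,0,1]'
python3 -m pendant '[0.004,0,0,0,1,0,0,0,0,1]'
python3 -m pendant '[0.002,0,0,0,1,0,0,0,0,1]'
python3 - <<'E'
from h import *
e=env.state()["eef_pos"];print("c",(e[:2]-[542,-182])@[-.371,.929])
E
```

```text
t: 19.0
eef_pos: [581.3, -280.2, 65.0]
tcp_rot: [-3.141, -0.001, 1.951]
ft_force: [0.4, -0.2, 0.1]
opening: 0.006
t: 19.38
eef_pos: [577.1, -268.6, 65.9]
tcp_rot: [3.141, 0.0, 1.951]
ft_force: [1.2, 0.4, -0.5]
opening: 0.001
t: 19.62
eef_pos: [577.3, -268.4, 66.0]
tcp_rot: [3.14, 0.003, 1.951]
ft_force: [4.7, -4.3, -2.1]
opening: 0.003
t: 19.88
eef_pos: [577.5, -268.3, 66.2]
tcp_rot: [3.139, 0.004, 1.951]
ft_force: [6.2, -8.0, -1.8]
opening: 0.004
c -93.32201577209933
```

```bash
python3 -m pendant '[-0.03,0,0,0,1,-0.016,0,-0.06,0,1,0,0,-0.1,0,1,0,0,-0.06,0,1]'
python3 -m pendant '[0,0,0,0.0556,1,0,0,0,0.0556,1,0,0,0,0.0556,1,0,0,0,0.0556,1,0,0,0,0.0556,1,0,0,0,0.0556,1,0,0,0,0.0556,1,0,0,0,0.0556,1,0,0,0,0.0556,1,0,0,0,0,1]'
python3 - <<'E'
from h import *
plan(542+.929*92,-182+.371*92,152,.38)
s=env.read_camera("side")[:,:,::-1];t=env.read_camera("top")[:,:,::-1]
cv2.imwrite("pics/z11.png",np.hstack([crop(s,205,95,305,205,4),crop(t,265,110,365,220,4)]))
E
```

```text
t: 20.38
eef_pos: [583.2, -284.4, 155.2]
tcp_rot: [3.141, 0.0, 1.951]
ft_force: [0.4, 0.4, 0.8]
opening: 0.003
t: 21.62
eef_pos: [582.8, -284.1, 153.4]
tcp_rot: [-3.141, 0.0, 0.38]
ft_force: [0.1, -0.0, 0.4]
opening: 0.006
frac tool [ 0.2299 -0.2749  0.0036] len mm 143.4
turn -0.0 tcp [ 582.8 -284.1  153.4] [-3.1408e+00  5.0000e-04  3.7990e-01] t 21.625 F [ 0.1 -0.   0.4] op 0.006
```

View pics/z11.png

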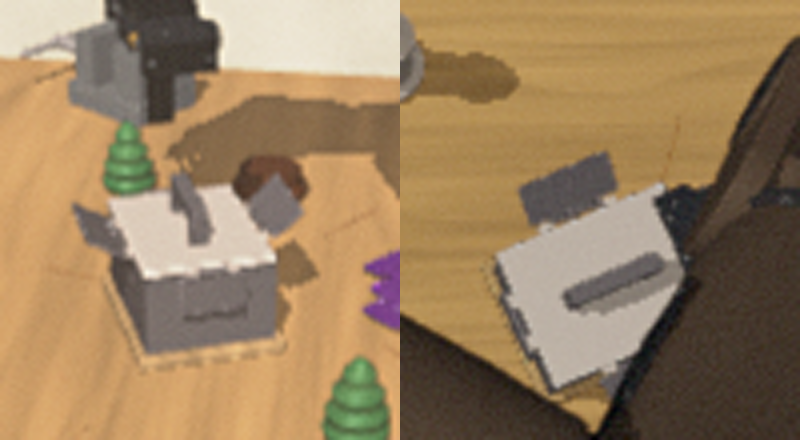

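-y flap is gone from above the plate, so it's folded. Now +x.

```bash
python3 -m pendant '[0.0575,-0.0687,0,0,1,0.0575,-0.0687,0,0,1,0.0575,-0.0687,0,0,1,0.0575,-0.0687,0,0,1,0,0,0,0,1]'
python3 -m pendant '[0,0,0.06,0,1,0,0,0.03,0,1,0,0,0.03,0,1,0,0,0.03,0,1,0,0,0.03,0,1,0,0,0.03,0,1,0,0,0.01,0,1,0,0,0,0,1]'
python3 -m pendant '[-0.015,0,0,0,1,-0.015,0,0,0,1,0,0,0,0,1]'
python3 - <<'E'
from h import *
e=env.state()["eef_pos"];print("c",(e[:2]-[542,-182])@[.929,.371])
E
```

```text
t: 22.35
eef_pos: [628.3, -145.8, 153.5]
tcp_rot: [-3.141, 0.0, 0.385]
ft_force: [-0.5, -0.1, 0.1]
opening: 0.003
t: 23.35
eef_pos: [627.7, -147.8, 65.1]
tcp_rot: [-3.141, 0.001, 0.379]
ft_force: [-0.3, 1.5, -0.7]
opening: 0.003
t: 23.72
eef_pos: [616.2, -152.6, 65.8]
tcp_rot: [3.142, 0.0, 0.379]
ft_force: [0.9, 0.6, -0.6]
opening: 0.006
c 79.83928735030676
```

```bash
python3 -m pendant '[-0.004,0,0,0,1,0,0,0,0,1]'
python3 -m pendant '[-0.0015,0,0,0,1,0,0,0,0,1]'
python3 - <<'E'
from h import *
e=env.state()["eef_pos"];print("c",(e[:2]-[542,-182])@[.929,.371])
E
```

```text
t: 23.98
eef_pos: [615.3, -153.0, 65.7]
tcp_rot: [3.141, -0.0, 0.379]
ft_force: [0.8, -0.0, 0.7]
opening: 0.004
t: 24.22
eef_pos: [615.0, -153.1, 65.7]
tcp_rot: [3.141, -0.001, 0.379]
ft_force: [2.7, 0.0, 1.5]
opening: 0.003
c 78.55851761974934
```

```bash
python3 -m pendant '[-0.0015,0,0,0,1,0,0,0,0,1]'
python3 -m pendant '[0.03,0,0,0,1,0.01,0,-0.06,0,1,0,0,-0.1,0,1,0,0,-0.06,0,1,-0.1,0,0,0,1,-0.12,0,0,0,1,-0.12,0,0,0,1,-0.1,0,0,0,1,-0.025,0,0,0,1,0,0,0,0,1]'
python3 - <<'E'
from h import *
plan(542-.929*92,-182-.371*92,65,.38)
s=env.read_camera("side")[:,:,::-1];t=env.read_camera("top")[:,:,::-1]
cv2.imwrite("pics/z12.png",np.hstack([crop(s,205,95,305,205,4),crop(t,265,110,365,220,4)]))
E
```

```text
t: 24.48
eef_pos: [614.4, -153.4, 65.7]
tcp_rot: [3.141, -0.0, 0.379]
ft_force: [3.5, 1.4, 2.6]
opening: 0.004
t: 25.72
eef_pos: [456.5, -216.4, 153.6]
tcp_rot: [-3.142, 0.0, 0.378]
ft_force: [0.2, 0.3, 0.1]
opening: 0.006
frac tool [ 0.0004 -0.0005  0.2215] len mm 88.6
turn -0.0006 tcp [ 456.5 -216.4  153.6] [-3.1416e+00  1.0000e-04  3.7810e-01] t 25.725 F [0.2 0.3 0.1] op 0.006
```

View pics/z12.png

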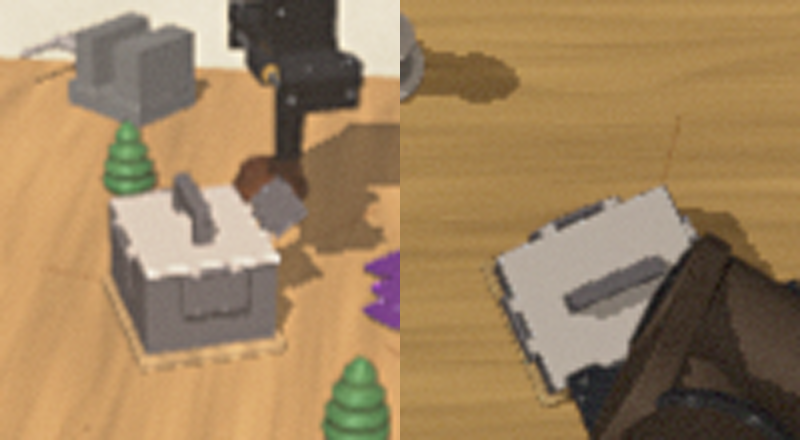

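+x flap is down. Now -x.

```bash
python3 -m pendant '[0,0,0.06,0,1,0,0,0.03,0,1,0,0,0.03,0,1,0,0,0.03,0,1,0,0,0.03,0,1,0,0,0.03,0,1,0,0,0.01,0,1,0,0,0,0,1]'
python3 -m pendant '[0.015,0,0,0,1,0.015,0,0,0,1,0,0,0,0,1]'
python3 -m pendant '[0.004,0,0,0,1,0,0,0,0,1]'
python3 - <<'E'
from h import *
e=env.state()["eef_pos"];print("c",(e[:2]-[542,-182])@[.929,.371])
E
```

```text
t: 26.82
eef_pos: [456.0, -216.2, 65.2]
tcp_rot: [-3.141, 0.0, 0.379]
ft_force: [-0.2, 0.5, -0.7]
opening: 0.004
t: 27.2
eef_pos: [468.0, -211.6, 65.7]
tcp_rot: [3.141, -0.001, 0.379]
ft_force: [-0.1, -0.5, 0.3]
opening: 0.005
t: 27.45
eef_pos: [468.9, -211.2, 65.6]
tcp_rot: [3.141, -0.0, 0.379]
ft_force: [0.1, -0.3, 0.1]
opening: 0.006
c -78.71603284106739
```

```bash
python3 -m pendant '[0.002,0,0,0,1,0,0,0,0,1]'
python3 -m pendant '[0.002,0,0,0,1,0,0,0,0,1]'
```

```text
t: 27.7
eef_pos: [469.4, -211.0, 65.6]
tcp_rot: [3.142, 0.0, 0.379]
ft_force: [-3.7, -1.6, 2.0]
opening: 0.006
t: 27.95
eef_pos: [469.8, -210.7, 65.6]
tcp_rot: [-3.141, 0.001, 0.379]
ft_force: [-6.4, -2.8, 4.0]
opening: 0.005
```

```bash
python3 -m pendant '[-0.03,0,0,0,1,-0.01,0,-0.06,0,1,0,0,-0.12,0,1,0,0,-0.12,0,1,0,0,-0.12,0,1,0,0.1,0,0,1,0,0.12,0,0,1,0,0.12,0,0,1,0,0.12,0,0,1,0,0.1,0,0,1]'
python3 - <<'E'
from h import *
for c in("side","top"): cv2.imwrite(f"pics/{c}13.png",env.read_camera(c)[:,:,::-1])
s=cv2.imread("pics/side13.png");t=cv2.imread("pics/top13.png")
cv2.imwrite("pics/z13.png",np.hstack([crop(s,215,125,285,205,5),crop(t,275,145,355,225,5)]))
plan(542,-182,150,.38)
E
```

```text
t: 29.2
eef_pos: [538.3, -426.5, 233.1]
tcp_rot: [3.142, -0.0, 0.378]
ft_force: [0.4, 1.6, -0.6]
opening: 0.007
frac tool [ 0.2346 -0.5682  0.2053] len mm 259.2
turn -0.001 tcp [ 538.4 -427.9  232.1] [ 3.1414e+00 -1.0000e-04  3.7680e-01] t 29.3 F [-0.4  0.9 -1.1] op 0.005
```

View pics/z13.png

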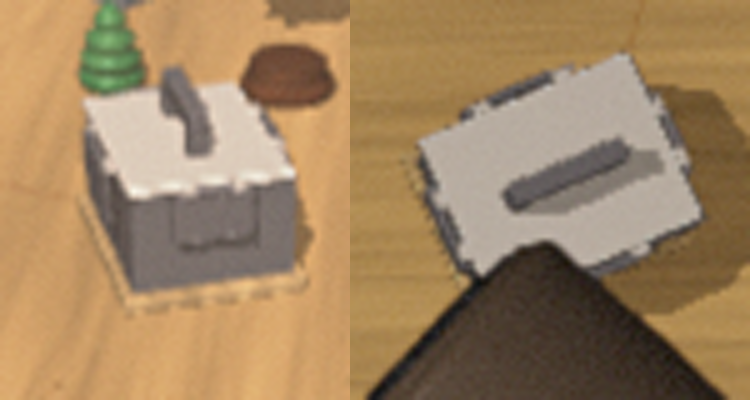

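View pics/top13.png

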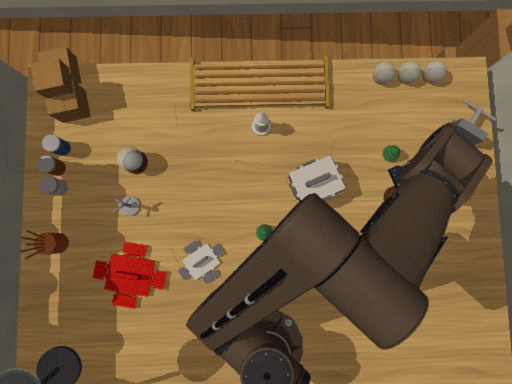

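```bash
python3 - <<'E'
from h import *
s=cv2.imread("pics/side13.png");t=cv2.imread("pics/top13.png")
yaw=.378
def T(P,x,y): 
    P=np.array(P,float);c,n=np.cos(yaw),np.sin(yaw);return np.c_[P[:,:2]@np.array([[c,n],[-n,c]])+[x,y],P[:,2]]
def polys(c,x,y):
    pl=T([[-60,-75,98],[60,-75,98],[60,75,98],[-60,75,98]],x,y)
    o=[(proj(c,pl),(0,255,0))]
    for th,col in((1.57,(0,0,255)),(1.3,(255,0,0))):
        d=40*np.cos(th);h=40*np.sin(th)
        o.append((proj(c,T([[-30,81,94],[30,81,94],[30,81+d,94-h],[-30,81+d,94-h]],x,y)),col))
        o.append((proj(c,T([[66,-40,94],[66,40,94],[66+d,40,94-h],[66+d,-40,94-h]],x,y)),col))
        o.append((proj(c,T([[-66,-40,94],[-66,40,94],[-66-d,40,94-h],[-66-d,-40,94-h]],x,y)),col))
        o.append((proj(c,T([[-30,-81,94],[30,-81,94],[30,-81-d,94-h],[-30,-81-d,94-h]],x,y)),col))
    return o
cv2.imwrite("pics/z14.png",crop(s,215,125,285,200,10,polys("side",541.5,-182)))
cv2.imwrite("pics/z14r.png",crop(s,215,125,285,200,10))
cv2.imwrite("pics/z14t.png",np.hstack([crop(t,280,145,345,215,6),crop(t,280,145,345,215,6,polys("top",538.5,-183.5))]))
E
```

```text
(no output)
```

View pics/z14.png

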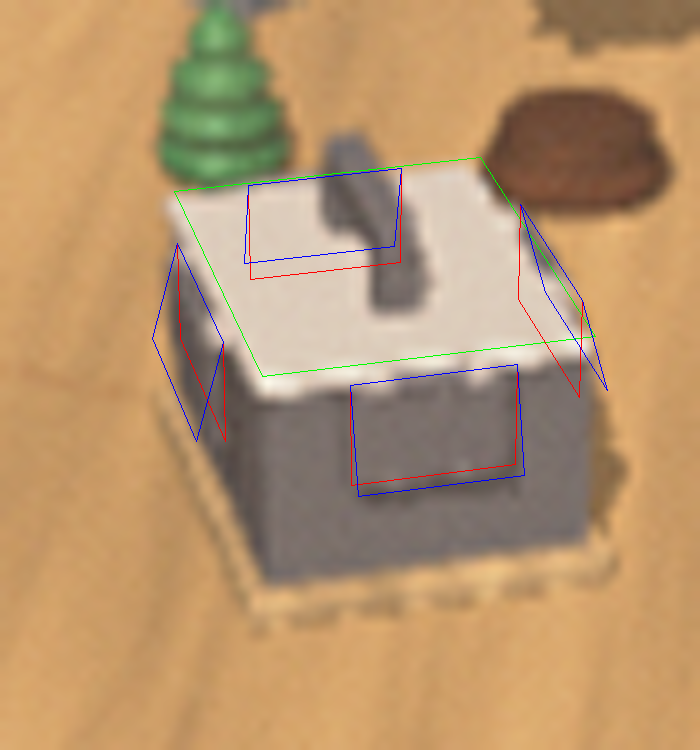

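View pics/z14r.png

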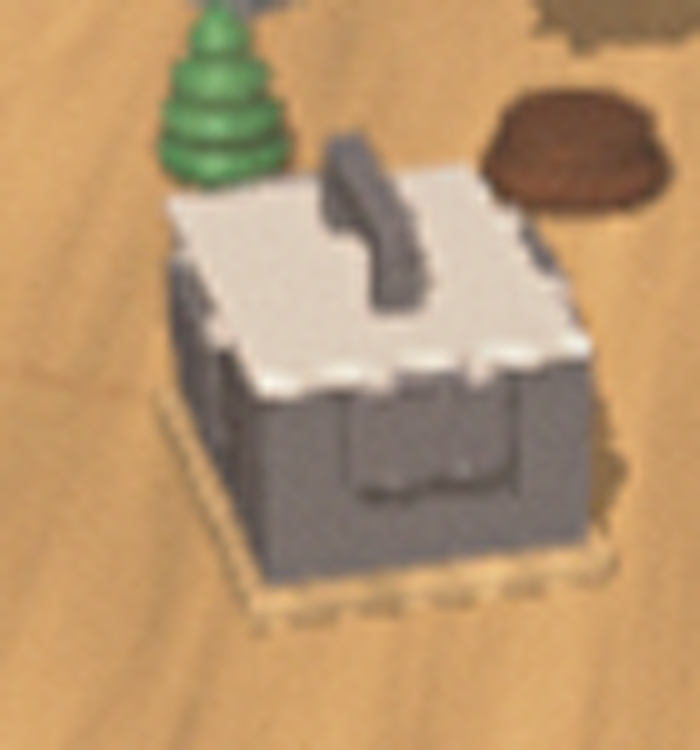

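View pics/z14t.png

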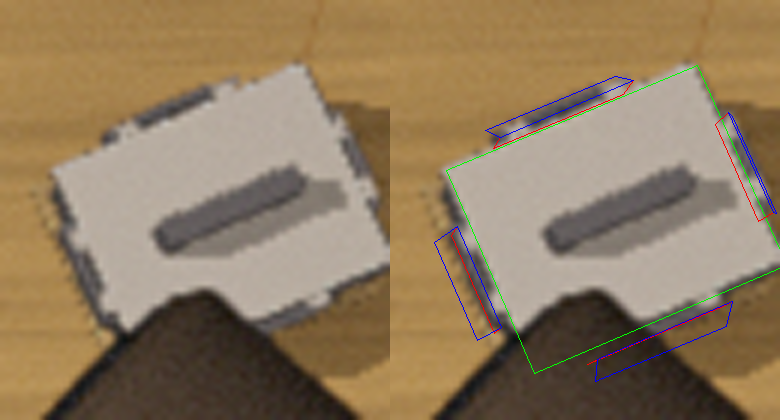

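```bash
python3 -m pendant '[0,0,0,0,1,0,0,0,0,1]'
python3 - <<'E'
from h import *
for th in("lid","lid_handle","cone_a","spare_base","lighthouse"):
    print(th,[(d["xyz"],d["confidence"]) for d in env.landmark_of(th,"side")[:3]])
print(env.job_done())
E
```

```text
t: 29.55
eef_pos: [538.0, -423.8, 233.7]
tcp_rot: [-3.142, -0.0, 0.379]
ft_force: [-0.3, 0.4, -0.3]
opening: 0.002
lid [([300.9, -253.6, -2.3], 0.87), ([247.8, 451.9, 1.4], 0.72), ([540.7, -176.2, 76.8], 0.66)]
lid_handle [([287.6, 215.6, 27.1], 0.94), ([248.5, 450.6, 41.8], 0.94), ([542.5, -177.4, 129.9], 0.87)]
cone_a [([374.7, -4.9, -5.4], 0.87), ([632.5, 442.5, -0.6], 0.58)]
spare_base [([377.6, -5.4, -5.8], 0.61), ([490.1, -469.5, -2.4], 0.51)]
lighthouse [([757.7, -6.0, 1.9], 0.69), ([542.6, -183.9, 123.8], 0.42)]
the job is handed in; nothing more can be done
None
```

I put the larger white lid on the case without dropping it, folded all four flaps down with the closed fingers, and handed the job in at about 29.6 s of the 70 s. The hand-in reports no verdict, so these are my own checks:

- **Seating:** the lid touched down at the height expected for full depth (TCP at 106 mm). The side view taken after folding shows the plate flush on the rim.
- **Flaps:** I pushed each flap until the resisting force was clearly above the hinge's own friction (about 3 to 10 N), at roughly the position where it should be vertical. The side view shows the +y flap flat against its wall and the ±x flaps hugging theirs. The -y flap can't be seen from the side, so for it I rely on the push force and the top view.
- **Other objects:** the lighthouse, cone_a and the spare base are within about 5 mm of their starting positions. I didn't measure the skater, the snow globe or cone_b again; they look unmoved in the last pictures.

**What disagreed:**
- The two cameras differ by 3–5 mm on absolute positions.
- The last network reading put the lid about 6 mm further in y than the case. That is more than the 3 mm of play allows for a seated lid, and the network is only good to about 4 mm, so I took it as error.

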